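Seat the released filter cell on the detector head

TASK

One of the two filter cells has the green tag in front of it, meaning it is released: pick up that cell and put it over the post on the white detector head, turn it under light pressure until its hidden keyways drop over the pins, and push it fully home against the sprung seat. Finish while still holding it pushed home (the spring lifts it again if you let go); leave the red-tagged cell, both tags and the other things on the bench where they are.

Things in the scene. Friction and masses are not known exactly. Their poses are not given: they have to be found in the camera images.
- cell_a_center (a point): filter cell standing on pad A: dark round knurled collar, (all sizes in mm) outside diameter 58, height 40, about 150 g, open underneath, an amber glass window closing its top. The point is on its axis, half-way up (20 above its underside), z up. Both cells are identical.
- cell_b_center (a point): filter cell standing on pad B: dark round knurled collar, (all sizes in mm) outside diameter 58, height 40, about 150 g, open underneath, an amber glass window closing its top. The point is on its axis, half-way up (20 above its underside), z up. Both cells are identical.
- cell_a: the same cell A; origin at the centre of its underside. Bore 36 in diameter, 33 deep up to the window, with four axial keyways 90 degrees apart, 9 wide, reaching 25 from the axis, open underneath and hidden from above; which way they face is not known.
- cell_b: the same cell B; origin at the centre of its underside. Bore 36 in diameter, 33 deep up to the window, with four axial keyways 90 degrees apart, 9 wide, reaching 25 from the axis, open underneath and hidden from above; which way they face is not known.
- tag_green: loose green disc, diameter 40, height 10, lying on one of the two pads 90 in front of that pad's cell spot; marks the cell on that pad as released. Which pad has it differs between starts. Origin at the centre of its underside
- tag_red: loose red disc of the same size on the other pad; marks that cell as rejected. Origin at the centre of its underside
- pad_a_spot (a point): point on the top face (12 above the table) of pad A, a fixed black slab 190 x 110 x 12, where cell A stands (within about 8); pad A is on the robot's left (+y). Its -x axis points towards the tag, 90 away
- pad_b_spot (a point): the same for pad B, on the robot's right (-y), with cell B
- port (a point): on the vertical axis of the port of the detector head (fixed white box 140 x 120 x 44), level with its steel shoulder ring (diameter 66), 48 above the table. An aluminium post, diameter 33, rises on the axis to 28 above this point; its top 5 taper to diameter 23. Fully home, a cell's underside rests on the shoulder, level with this point
- pin_tops (a point): on the same axis, 14.5 above the shoulder, level with the tops of four brass pins, 5 thick, 90 degrees apart, that stick out of the post to 23 from the axis; their directions vary and are not told. A lowered cell first stops on them, its underside at this height; turned (a quarter turn is always enough, either way) until its keyways are within about 0.1 rad of the pins, it can be pushed down
- seat (a joint): travel in m of the orange sprung seat ring round the foot of the post: 0 up (its top 6 mm above the shoulder), growing as it is pressed, about 0.006 when the cell is fully home. The spring pushes up with about 4 N at 0 and 9 N at 0.006, so an unheld cell rises again
- driver: loose yellow-handled screwdriver, 160 long, between robot and head; bystander
- wash_bottle: loose white wash bottle with yellow cap, diameter 64, height 170; bystander
- glue_bottle: loose small white bottle with red cap, diameter 34, height 85; bystander
- spare_ring: loose brass ring, diameter 48, height 12; bystander
Mind the look-alikes: they are no part of the job. What is shaped like the cell_b but brown or pink is not meant.

How it is judged (in metres and radians):
On the way, in this order (a step that is already met when the one before it is completed fails the run):
1. the green-tagged cell is lifted clear of its pad in the fingers (((horizontal distance between tag_green and pad_a_spot below 0.125 m and z of cell_a_center in the frame of pad_a_spot above 0.04 m and contact force between the fingers and cell_a above 1 N) or (horizontal distance between tag_green and pad_b_spot below 0.125 m and z of cell_b_center in the frame of pad_b_spot above 0.04 m and contact force between the fingers and cell_b above 1 N))), for 0.1 s.
2. the cell is home over the pins, pressing the sprung seat down (((horizontal distance between tag_green and pad_a_spot below 0.125 m and horizontal distance between cell_a_center and port below 0.003 m and z of cell_a_center in the frame of port below 0.0225 m and angle between cell_a_center's own z axis and vertical below 0.08 rad and value of joint seat above 0.0045 m and contact force between the fingers and cell_a above 2 N) or (horizontal distance between tag_green and pad_b_spot below 0.125 m and horizontal distance between cell_b_center and port below 0.003 m and z of cell_b_center in the frame of port below 0.0225 m and angle between cell_b_center's own z axis and vertical below 0.08 rad and value of joint seat above 0.0045 m and contact force between the fingers and cell_b above 2 N))), for 0.3 s.
At the end, for the whole second after the job is handed in: The green-tagged cell is on the port: axes within 3 mm, within 2.5 mm of fully down, tilt under 0.08 rad, seat pressed 4.5 mm or more, fingers on it with over 2 N. The other cell moved under 15 mm, the tags under 20 mm, driver, bottles and ring under 30 mm (((horizontal distance between tag_green and pad_a_spot below 0.125 m and horizontal distance between cell_a_center and port below 0.003 m and z of cell_a_center in the frame of port below 0.0225 m and angle between cell_a_center's own z axis and vertical below 0.08 rad and value of joint seat above 0.0045 m and contact force between the fingers and cell_a above 2 N) or (horizontal distance between tag_green and pad_b_spot below 0.125 m and horizontal distance between cell_b_center and port below 0.003 m and z of cell_b_center in the frame of port below 0.0225 m and angle between cell_b_center's own z axis and vertical below 0.08 rad and value of joint seat above 0.0045 m and contact force between the fingers and cell_b above 2 N)) and distance of each of tag_green, tag_red from where it was at the start of the episode below 0.02 m and ((horizontal distance between tag_green and pad_a_spot below 0.125 m and distance of cell_b from where it was at the start of the episode below 0.015 m) or (horizontal distance between tag_green and pad_b_spot below 0.125 m and distance of cell_a from where it was at the start of the episode below 0.015 m)) and distance of each of driver, wash_bottle, glue_bottle, spare_ring from where it was at the start of the episode below 0.03 m); the arm keeps its last pose, push and grip.
It fails at once if the red-tagged cell is moved by more than 15 mm ((horizontal distance between tag_green and pad_a_spot below 0.125 m and distance of cell_b from where it was at the start of the episode above 0.015 m) or (horizontal distance between tag_green and pad_b_spot below 0.125 m and distance of cell_a from where it was at the start of the episode above 0.015 m)).
It fails at once if a tag is moved by more than 20 mm (distance of any of tag_green, tag_red from where it was at the start of the episode above 0.02 m).
It fails at once if a bottle, the screwdriver or the brass ring is moved by more than 30 mm (distance of any of driver, wash_bottle, glue_bottle, spare_ring from where it was at the start of the episode above 0.03 m).
It also fails if it takes over 56 s, if anything falls off the work surface, if the arm or the gripper's body presses on something with over 40 N, if the wrist force passes 120 N, or if a joint passes its speed limit or range.

ROBOT

A 6-joint arm with a two-finger parallel gripper is mounted at the origin on the work surface. World frame = base frame: x ahead of the robot, y to its left, z up, the work surface at z = 0. Lengths are in m, angles in degrees, forces in N, time in s.
With the tool pointing down it reaches from about 0.35 to 0.725 m from the base axis. Payload 6 kg.
Tool frame: the origin (TCP) lies at the very end of the fingers, on their centre line; the grasp point (between the pads) lies 19 mm behind it (manip.hold_point_z is the distance from the TCP to the grasp point, in m); z points along the fingers, y is the line along which they close (so a half turn about z gives the same grasp; the last joint's range is limited). The gripper opens to 85 mm and grips with 20 to 120 N. Pads are 22 mm wide; open, the fingers measure 114 mm over their backs; the gripper's body (76 mm by 85 mm) begins 54 mm behind the grasp point. The pads swing forward as they close: fully open they stand 13 mm farther back than shut.
Start: joints at [19.12, 2.303, 4.859, 0, -92.561, -19.12], TCP at [0.6, 0, 0.231] pointing down, gripper open.
Joint ranges: [-146.85, 146.85], [-73.84, 115.35], [-62.03, 85.46], [-188.31, 113.3], [-161.28, -10.13], [-171.36, 171.36]. Speed limits (degrees/s): [147.25, 147.25, 172.46, 180, 180, 180].

INTERFACE

Orientations are given as [roll, pitch, yaw] about the fixed x, y, z axes, in that order (R = Rz(yaw) Ry(pitch) Rx(roll)).
In Python, from plant import telemetry, snapshot, hand_in, nets, manip gives the robot as it stands.
- The arm moves only by the tool arm_command, never from a script. Its argument "deltas" is a list of rows, each a list of 4 numbers: the shift along the tool's x, y, z in m, then the turn about the tool's z in degrees. A call has 1 to 12 rows; each row shifts and turns the commanded pose from where the row before left it, along the tool's axes as they then stand; what a row does not reach is not made up. A row lasts 1/10 s, in which the tool goes at most 50 mm and 8.59 degrees, less where a joint would pass 70% of its speed; a pose out of reach is approached as far as the arm can. A call is refused whole if a number of a shift passes 0.05 or a number of a turn 8.59, either way. A call with a gripper value outside its range is refused whole. "fingers" is the closure, from 0 (fully open) to 1 (shut), set as the call begins (left out, the last holds). The fingers move at their own pace and stop on an object; the grip force is fixed at half the most. Time passes only in rows, so rows that do not move let the fingers close. It gives the time, the measured TCP pose, the force, the opening and the grip force at its end, in the units of the state.
- telemetry.observe(): the state, without advancing time (a new reading comes with each control period).
- snapshot(name): name is "scene" or "side" or "wrist"; returns a dict with "image" (400x640x3 uint8, red, green, blue), "range_z" (400x640 float32, m along the optical axis (not along the pixel's ray), 0 where there is no reading), "K" (3x3 intrinsics, pixels), "eye" and "rotation" of the camera in the world. Camera axes: x right, y down, z forward; pixel columns grow to the right and rows downward; lengths in m; the calibration is good to about 2 mm. A picture is of the moment at which its call begins.
- hand_in(): hands the job in; it is judged then, once.
Trained networks look in a picture, given as the dict that the camera call returned (one of the last four; its "shot" number tells which), for a name from the list of things; names that differ only in an ending like _2 or _b are one class to them, and where a whole thing is asked for, a point or a joint stands for the part that bears it (a point fixed in the world has none). Each returns a list of dicts, best first, with "conf" (0 to 1); they miss things now and then, are a little off and sometimes report something else, mostly with a low value. They report only what shows in the picture. A call takes as long as a camera call. They do not tell look-alikes from the thing itself.
- nets.find_in(target, picture): "bbox" ([centre column, centre row, width, height] in pixels, round what is visible of it).
- nets.mark_of(target, picture): "at" ([row, column] in pixels: a listed point, or the origin of a listed thing).
The state is a dict: "time_s": time; "qpos": joint angles; "joint_velocities": joint speeds; "effort": joint torques, N m; "ee_pos": TCP position; "ee_rot": TCP orientation; "wrist_force": force on the tool from outside, world axes, zero at the start; "wrist_torque": the same for the moment, N m; "opening": finger opening in m; "grip_force": force on a finger pad.
Only numpy, scipy, OpenCV 4.12 (cv2) and the standard library are available. Lean on these libraries where they do the work, as an engineer would, in place of code of your own. Each camera call takes 0.05 s, during which the arm holds its last target. There are 200 camera calls.

## Working session

There is one attempt and no reset: what is moved stays moved. The work goes in short steps, Python scripts to look and compute and a tool call to move; the robot and the scene stay as the last step left them, time stands still between calls to the robot, and variables do not carry over. Pictures are saved under pics/ and viewed, at most 10 in all, crops included, and the job is handed in when it is done.

Besides the shell and the picture viewer there is one more tool, called after ">>>" as a command line: name --pt "numbers of a row" for each row, then --argument value for the rest. arm_command: Moves the arm, as the interface text tells. Its arguments: {"type":"object","properties":{"deltas":{"type":"array"},"fingers":{"type":"number"}},"required":["deltas"]}

```bash
mkdir -p pics; cat > h.py <<'E'
from plant import telemetry, snapshot, hand_in, nets, manip
import numpy as np, cv2
def save(p,n): cv2.imwrite('pics/'+n,cv2.cvtColor(p['image'],cv2.COLOR_RGB2BGR))
def ray(p,r,c):
    d=p['rotation']@np.linalg.inv(p['K'])@np.array([c,r,1.0]); return np.array(p['eye']),d
def atz(p,r,c,z):
    e,d=ray(p,r,c); return e+d*(z-e[2])/d[2]
def proj(p,X):
    q=p['K']@(np.array(p['rotation']).T@(np.array(X)-p['eye'])); return q[:2]/q[2]
def cloud(p):
    z=p['range_z']; v,u=np.mgrid[:400,:640]; k=np.linalg.inv(p['K'])
    d=np.stack([u,v,np.ones_like(u)],-1)@k.T*z[...,None]
    return d@np.array(p['rotation']).T+p['eye']
def tri(obs):
    A=np.zeros((3,3));b=np.zeros(3)
    for p,r,c in obs:
        e,d=ray(p,r,c);d=d/np.linalg.norm(d);M=np.eye(3)-np.outer(d,d);A+=M;b+=M@e
    return np.linalg.solve(A,b)
E
python3 - <<'E'
from h import *
P={}
for n in ['scene','side']:
    p=snapshot(n);save(p,n+'0.png');P[n]=p;print(n,np.round(p['eye'],3),np.round(p['rotation'][:,2],2))
    for t in ['cell_a_center','port','pin_tops','pad_a_spot','pad_b_spot','tag_green','tag_red']:
        for m in nets.mark_of(t,p)[:3]: print(t,np.round(m['at'],1),round(m['conf'],2))
o=telemetry.observe();print(o['ee_pos'],o['ee_rot'],o['wrist_force'],o['opening'])
E
```

```text
Traceback (most recent call last):
IndexError: too many indices for array: array is 1-dimensional, but 2 were indexed
```

```bash
cat > t.py <<'E'
from h import *
p=snapshot('scene');print(p['rotation'],p['eye'],p['K'],p.keys())
E
python3 t.py
```

```text
[-146.57900677   -0.79980301   42.3724615 ] [ 0.93635454 -0.41574433  0.89939092] [[465.72510344   0.         323.12781185]
 [  0.         465.72510344 199.74823543]
 [  0.           0.           1.        ]] dict_keys(['image', 'range_z', 'K', 'eye', 'rotation', 'shot'])
```

```bash
sed -i "s/p\['rotation'\]/Rm(p)/g" h.py; sed -i "2a from scipy.spatial.transform import Rotation as Ro\ndef Rm(p): return Ro.from_euler('xyz',p['rotation'],degrees=True).as_matrix()" h.py
python3 - <<'E'
from h import *
P={}
for n in ['scene','side']:
    p=snapshot(n);save(p,n+'0.png');P[n]=p;print(n,np.round(p['eye'],3),np.round(Rm(p)[:,2],2))
    for t in ['cell_a_center','port','pin_tops','pad_a_spot','pad_b_spot','tag_green','tag_red']:
        for m in nets.mark_of(t,p)[:3]: print(t,np.round(m['at'],1),round(m['conf'],2))
o=telemetry.observe();print(o['ee_pos'],o['ee_rot'],o['wrist_force'],o['opening'])
E
```

```text
scene [ 0.936 -0.416  0.899] [-0.36  0.41 -0.83]
cell_a_center [127.5 352.1] 0.51
port [201.8 330.2] 0.67
pin_tops [191.2 328.8] 0.98
pad_a_spot [135.7 353.7] 0.82
pad_b_spot [267.  210.9] 0.92
pad_b_spot [133.6 350.5] 0.23
tag_green [247.8 171.7] 0.57
side [0.391 0.647 0.589] [ 0.23 -0.74 -0.63]
cell_a_center [302.2 350.6] 0.76
cell_a_center [155.7 390.9] 0.43
port [206.9 327.1] 0.86
pin_tops [201.3 326.8] 0.91
pad_a_spot [310.4 344.7] 0.64
pad_b_spot [160.6 391.9] 0.91
pad_b_spot [201.5 328.8] 0.26
pad_b_spot [310.2 344.8] 0.22
tag_green [162.8 421.8] 0.52
tag_red [228.5 230.8] 0.58
tag_red [330.7 396.4] 0.56
[5.99989507e-01 3.45495955e-05 2.31281718e-01] [ 1.79998102e+02 -9.59681421e-04 -9.00006848e+01] [ 0.27267547  0.01382122 -1.03112518] 0.08519555609457875
```

View pics/scene0.png

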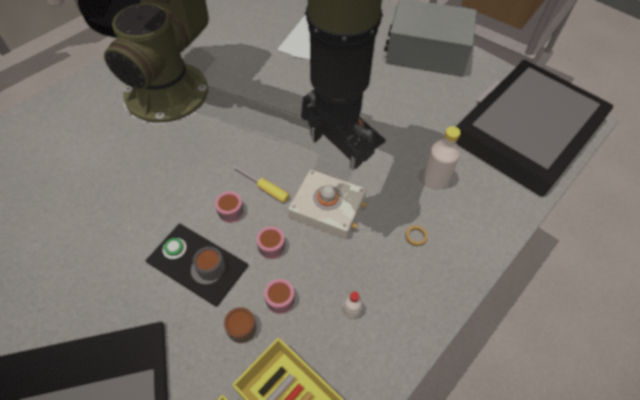

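View pics/side0.png

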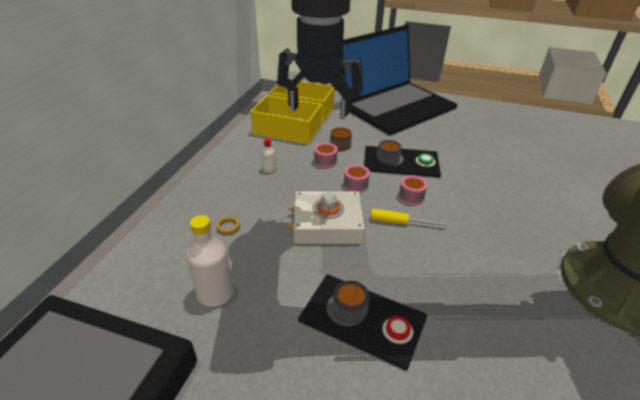

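The green tag lies on pad B (scene c173,r247; side c426,r159), and the red tag on pad A (side c397,r330). Candidates in the scene image (col,row):
- dark-collared cell on the pad beside the green tag: (208,262)
- pink: (229,205), (271,241), (279,294)
- brown: (240,324)
- the other dark cell, red-tagged, in the side view: (350,300)

I choose the one at (208,262).

```bash
python3 - <<'E'
from h import *
a=snapshot('scene');b=snapshot('side')
c=cv2.resize(a['image'][220:310,140:285],None,fx=4,fy=4,interpolation=cv2.INTER_CUBIC)
cv2.imwrite('pics/crop1.png',c[...,::-1])
for t,za,ba in [('cell_b_center',None,None),('pad_b_spot',0,0),('port',0,0),('pin_tops',0,0),('tag_green',0,0)]:
    A=[m['at'] for m in nets.mark_of(t,a)];B=[m['at'] for m in nets.mark_of(t,b)]
    for x in A:
        for y in B: print(t,np.round(x),np.round(y),np.round(tri([(a,*x),(b,*y)]),4))
C=cloud(a);D=cloud(b)
for P,n,(r,c) in [(C,'cell',(260,208)),(C,'tag',(245,173)),(D,'cellside',(150,389)),(C,'post',(190,328)),(D,'post',(200,327))]:
    print(n,np.round(P[r,c],4))
# cell tops and head by depth cloud
for P in (C,D):
    v,u=np.mgrid[:400,:640]
    for nm,cz,ctr in [('cell',(.047,.06),P is C and C[260,208] or 0)] if 0 else []: pass
E
```

```text
cell_b_center [323. 240.] [190. 412.] [ 0.4943 -0.2927 -0.1308]
cell_b_center [323. 240.] [152. 386.] [ 0.5577 -0.3049 -0.0226]
cell_b_center [323. 240.] [139. 339.] [ 0.6323 -0.2966  0.0227]
cell_b_center [323. 240.] [156. 326.] [ 0.6406 -0.282  -0.0173]
cell_b_center [323. 240.] [178. 356.] [ 0.5839 -0.2847 -0.0891]
cell_b_center [266. 208.] [190. 412.] [ 0.4308 -0.2486 -0.0701]
cell_b_center [266. 208.] [152. 386.] [ 0.4982 -0.2624  0.03  ]
cell_b_center [266. 208.] [139. 339.] [ 0.574  -0.2526  0.0794]
cell_b_center [266. 208.] [156. 326.] [ 0.5803 -0.2355  0.0486]
cell_b_center [266. 208.] [178. 356.] [ 0.522  -0.2366 -0.0183]
cell_b_center [206. 228.] [190. 412.] [ 0.4134 -0.1349  0.0222]
cell_b_center [206. 228.] [152. 386.] [ 0.4746 -0.1577  0.1022]
cell_b_center [206. 228.] [139. 339.] [ 0.5437 -0.1554  0.1423]
cell_b_center [206. 228.] [156. 326.] [ 0.5482 -0.1373  0.117 ]
cell_b_center [206. 228.] [178. 356.] [ 0.4949 -0.131   0.0636]
cell_b_center [241. 273.] [190. 412.] [ 0.471  -0.1308 -0.007 ]
cell_b_center [241. 273.] [152. 386.] [ 0.5269 -0.1559  0.074 ]
cell_b_cente
[... 412 characters left out ...]
0.6381 -0.206   0.0225]
cell_b_center [292. 275.] [178. 356.] [ 0.586  -0.2014 -0.0378]
pad_b_spot [246. 173.] [157. 390.] [ 0.4563 -0.2725  0.0379]
pad_b_spot [269. 211.] [157. 390.] [ 0.4929 -0.2615  0.0157]
port [198. 327.] [209. 327.] [0.5689 0.0194 0.0432]
port [263. 211.] [209. 327.] [ 0.5388 -0.1928 -0.0694]
pin_tops [195. 328.] [200. 328.] [0.5715 0.0149 0.0634]
pin_tops [235. 412.] [200. 328.] [0.6685 0.0371 0.0549]
tag_green [247. 174.] [158. 387.] [ 0.4598 -0.2704  0.0367]
tag_green [247. 174.] [162. 424.] [ 0.4013 -0.2793  0.0129]
cell [ 0.4963 -0.258   0.0511]
tag [ 0.4    -0.2799  0.0218]
cellside [ 0.4915 -0.2424  0.049 ]
post [0.5701 0.0182 0.0777]
post [0.5683 0.028  0.0742]
```

View pics/crop1.png

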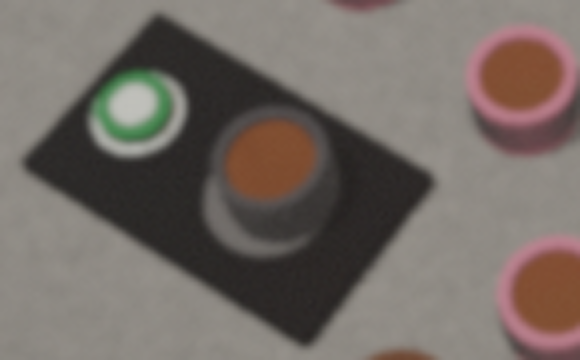

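The crop shows a dark grey knurled collar with an amber window next to the green tag, so the choice holds. I'll move above it.

>>> arm_command --pt "0.043 0.0175 0 0" --pt "0.043 0.0175 0 0" --pt "0.043 0.0175 0 0" --pt "0.043 0.0175 0 0" --pt "0.043 0.0175 0 0" --pt "0.046 0.0175 0 0" --pt "0 0 0 8" --pt "0 0 0 8" --pt "0 0 0 8" --pt "0 0 0 0" --fingers 0

```text
time_s: 2.5
ee_pos: [0.4949, -0.2612, 0.2313]
ee_rot: [180.0, -0.0, -114.1]
wrist_force: [0.5, 0.6, -0.1]
opening: 0.0856
grip_force: 0.0
```

```bash
python3 - <<'E'
from h import *
o=telemetry.observe();print(o['time_s'],np.round(o['qpos'],1),o['ee_pos'],o['ee_rot'])
p=snapshot('wrist');save(p,'w1.png');print(p['eye'],Rm(p)[:,2])
for t in ['cell_b_center','pad_b_spot','tag_green']: print(t,[(np.round(m['at'],1),round(m['conf'],2),np.round(atz(p,*m['at'],.032),4)) for m in nets.mark_of(t,p)])
C=cloud(p).reshape(-1,3);s=C[(abs(C[:,2]-.051)<.006)&(np.hypot(C[:,0]-.495,C[:,1]+.26)<.045)];print(len(s),s.mean(0),s.min(0),s.max(0))
E
```

```text
2.5 [ -7.3  -3.9  -1.2   0.  -92.6 -16.8] [ 0.49485974 -0.26118287  0.23129693] [ 1.79997386e+02 -2.40132804e-03 -1.14095065e+02]
[ 0.46366062 -0.33213533  0.3736836 ] [ 0.12221202  0.27649738 -0.95321216]
cell_b_center [(array([172.2, 318.7]), 0.88, array([ 0.4977, -0.2635,  0.032 ])), (array([257.5, 226.4]), 0.76, array([ 0.6385, -0.2146,  0.032 ])), (array([238.4, 425.7]), 0.73, array([ 0.4173, -0.1423,  0.032 ])), (array([278.5, 327.7]), 0.68, array([ 0.5414, -0.1404,  0.032 ])), (array([189.1, 195.1]), 0.64, array([ 0.629 , -0.3015,  0.032 ]))]
pad_b_spot []
tag_green [(array([117.8, 394.5]), 0.83, array([ 0.4034, -0.2837,  0.032 ]))]
2446 [ 0.49518532 -0.25919713  0.04988656] [ 0.46640564 -0.28763719  0.04501232] [ 0.52393425 -0.23008587  0.05410587]
```

View pics/w1.png

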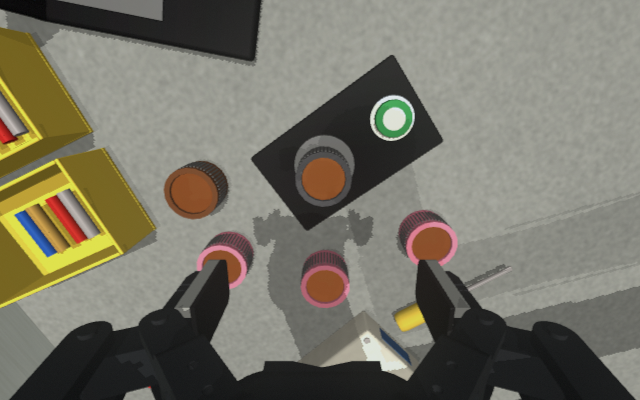

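>>> arm_command --pt "0 0 0 8" --pt "0 0 0 8" --pt "0 0 0.02 8" --pt "0 0 0.02 8" --pt "0 0 0.03 8" --pt "0 0 0.03 8" --pt "0 0 0.03 8" --pt "-0.001 0.001 0.03 0" --pt "0 0 0.025 0" --pt "0 0 0.015 0" --pt "0 0 0.014 0" --pt "0 0 0 0" --fingers 0

```text
time_s: 3.9
ee_pos: [0.495, -0.2595, 0.0157]
ee_rot: [179.9, -0.1, -170.0]
wrist_force: [0.0, 0.5, -0.2]
opening: 0.0856
grip_force: 0.0
```

>>> arm_command --pt "0 0 0 0" --pt "0 0 0 0" --pt "0 0 0 0" --pt "0 0 0 0" --pt "0 0 0 0" --pt "0 0 0 0" --pt "0 0 0 0" --pt "0 0 0 0" --fingers 1

```text
time_s: 4.7
ee_pos: [0.497, -0.2602, 0.0193]
ee_rot: [-179.9, 0.2, -170.0]
wrist_force: [-0.3, 1.3, 6.5]
opening: 0.0572
grip_force: 64.6
```

>>> arm_command --pt "0 0 -0.01 0" --pt "0 0 -0.02 0" --pt "0 0 -0.03 0" --pt "0 0 -0.04 0" --pt "0 0 -0.03 0" --pt "0 0 -0.02 0" --pt "0 0 -0.01 0" --pt "0 0 0 0" --pt "0 0 0 0"

```text
time_s: 5.6
ee_pos: [0.4953, -0.2595, 0.1758]
ee_rot: [179.9, -0.1, -170.0]
wrist_force: [0.3, -0.5, -1.5]
opening: 0.0572
grip_force: 64.2
```

>>> arm_command --pt "-0.01 0.022 0 0" --pt "-0.018 0.038 0 0" --pt "-0.018 0.038 0 0" --pt "-0.018 0.038 0 0" --pt "-0.018 0.038 0 0" --pt "-0.018 0.038 0 0" --pt "-0.01 0.022 0 0" --pt "-0.01 0.022 0 0" --pt "0 0 0 0" --pt "0 0 0 0"

```text
time_s: 6.6
ee_pos: [0.5689, 0.0133, 0.1755]
ee_rot: [-180.0, -0.2, -169.9]
wrist_force: [-0.2, 0.3, -1.1]
opening: 0.0571
grip_force: 64.4
```

```bash
python3 - <<'E'
from h import *
o=telemetry.observe();print(o['time_s'],np.round(o['qpos'],1),o['ee_pos'],o['ee_rot'],o['wrist_force'])
P={n:snapshot(n) for n in('scene','side','wrist')}
M=[]
for n,p in P.items():
    img=p['image']
    if n=='wrist': save(p,'w2.png')
    C=cloud(p);u=proj(p,o['ee_pos'])
    print(n,'tcp px',u)
    for t in ['cell_b_center','port','pin_tops']:
        print(n,t,[(np.round(m['at'],1),round(m['conf'],2)) for m in nets.mark_of(t,p)][:4])
    q=C.reshape(-1,3);s=q[(q[:,2]>.073)&(q[:,2]<.079)&(np.hypot(q[:,0]-.57,q[:,1]-.018)<.022)]
    if len(s):print('post top',len(s),np.median(s,0),s.min(0),s.max(0))
    s=q[(q[:,2]>.040)&(q[:,2]<.048)&(np.hypot(q[:,0]-.57,q[:,1]-.018)<.1)]
    if len(s)>20:print('box',len(s),cv2.minAreaRect(s[:,:2].astype(np.float32)))
a=np.hstack([P[n]['image'][130:290,230:430] for n in('scene','side')]);cv2.imwrite('pics/ss2.png',cv2.resize(a,None,fx=2,fy=2)[...,::-1])
E
```

```text
6.6 [  21.5   -2.2   -5.4   -0.   -86.9 -101.5] [0.56888162 0.01327809 0.1755127 ] [-1.79979830e+02 -1.76515469e-01 -1.69943255e+02] [-0.16787565  0.27752182 -1.09966492]
scene tcp px [326.96988376 162.8841667 ]
scene cell_b_center [(array([205. , 228.1]), 0.98), (array([296.9, 276.3]), 0.95), (array([161.7, 325.2]), 0.91), (array([242.5, 271.6]), 0.89)]
scene port [(array([198.6, 329.3]), 0.9)]
scene pin_tops [(array([191.3, 324.9]), 0.81)]
post top 120 [0.56964545 0.0189801  0.0761402 ] [0.55495812 0.00394184 0.07311249] [0.5846957  0.03405162 0.07890337]
box 2328 ((0.5690893530845642, 0.019503511488437653), (0.1402355134487152, 0.12236122041940689), 19.017629623413086)
side tcp px [330.73843945 152.85920898]
side cell_b_center [(array([147.4, 332.4]), 0.9), (array([179.1, 354.6]), 0.73), (array([140.1, 340.4]), 0.67), (array([188.4, 411.7]), 0.65)]
side port [(array([206.8, 327.6]), 0.98)]
side pin_tops [(array([204. , 327.3]), 0.78), (array([146.3, 333.8]), 0.38)]
post top 103 [0.56865579 0.02176512 0.07567134] [0.55499918 0.00603025 0.07303244] [0.58280875 0.03424157 0.07850827]
box 2138 ((0.5689150094985962, 0.020038895308971405), (0.13967935740947723, 0.12121138721704483), 19.36469078063965)
wrist tcp px [324.12085203 261.75709976]
wrist cell_b_center [(array([273.2, 318.8]), 0.75), (array([218.2,  93.1]), 0.73), (array([131.9, 169.6]), 0.57), (array([115.5, 582. ]), 0.23)]
wrist port []
wrist pin_tops []
post top 446 [0.5630318  0.01807487 0.07532064] [0.55497198 0.00423245 0.07300029] [0.56997569 0.03246022 0.07741386]
box 12770 ((0.5691037774085999, 0.018338598310947418), (0.13843967020511627, 0.11979242414236069), 19.503860473632812)
```

View pics/w2.png

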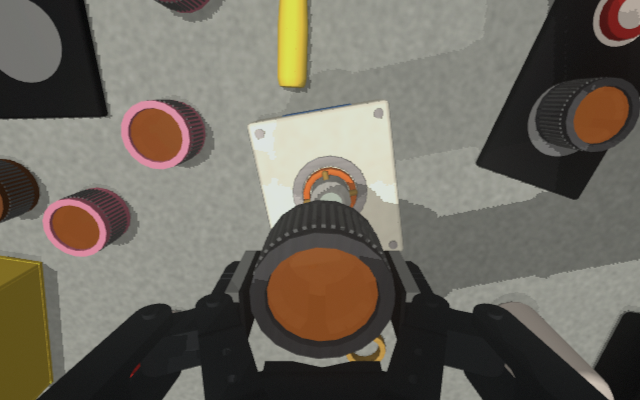

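View pics/ss2.png

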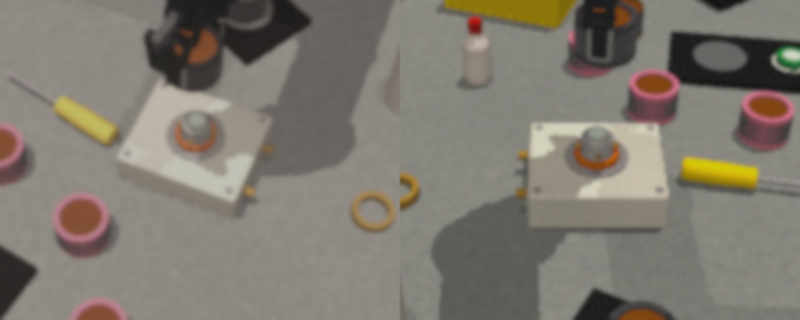

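The wrist view shows the cell held between the fingers, with its amber window at about (322,293). The post and orange ring are ahead of it at about (330,190), and pins can be seen on the post. Next I'll fit the cell and post axes.

```bash
cat > fit.py <<'E'
from h import *
from scipy.optimize import least_squares
o=telemetry.observe();t=np.array(o['ee_pos']);print(t,o['ee_rot'])
def circ(s,r):
    f=least_squares(lambda c:np.hypot(s[:,0]-c[0],s[:,1]-c[1])-r,s[:,:2].mean(0),loss='soft_l1',f_scale=.001);return f.x,np.sqrt(np.mean(f.fun**2))
for n in('scene','side','wrist'):
    p=snapshot(n);q=cloud(p).reshape(-1,3);d=np.hypot(q[:,0]-t[0],q[:,1]-t[1])
    z=q[(d<.02)&(q[:,2]>t[2]+.02)&(q[:,2]<t[2]+.06),2]
    if len(z)<20: print(n,'no top');continue
    zt=np.median(z)
    top=q[(abs(q[:,2]-zt)<.003)&(d<.036)]
    h=cv2.minEnclosingCircle(top[:,:2].astype(np.float32))
    w=q[(d<.036)&(q[:,2]<zt-.006)&(q[:,2]>zt-.04)]
    print(n,'cell top z-tcp',zt-t[2],len(top),'encl',np.round(np.array(h[0])-t[:2],4),h[1],'wall',len(w),w[:,2].min()-t[2] if len(w) else 0,(circ(w,.029)[0]-t[:2],circ(w,.029)[1]) if len(w)>30 else '')
    d=np.hypot(q[:,0]-.569,q[:,1]-.0193)
    s=q[(d<.03)&(q[:,2]>.074)&(q[:,2]<.079)];
    if len(s)>5:print(' posttip',len(s),s[:,:2].mean(0),cv2.minEnclosingCircle(s[:,:2].astype(np.float32)))
    s=q[(d<.03)&(q[:,2]>.056)&(q[:,2]<.069)&(d<.022)];
    if len(s)>15:print(' postside',len(s),circ(s,.0165))
E
python3 fit.py
```

```text
[0.56948366 0.01299971 0.17731037] [ 1.79998510e+02 -1.72810011e-03 -1.70011671e+02]
scene cell top z-tcp 0.030177450278830786 253 encl [0.0052 0.0003] 0.03380074352025986 wall 190 -0.007791350866073965 (array([-0.00280598,  0.00073091]), np.float64(0.0023679669372332008))
 posttip 106 [0.56944173 0.01941372] ((0.569375216960907, 0.018766844645142555), 0.015569017268717289)
 postside 66 (array([0.56860588, 0.02000392]), np.float64(0.0024252831280333564))
side cell top z-tcp 0.029677451411826372 171 encl [-0.0016  0.0036] 0.03218402341008186 wall 353 -0.008819263116988885 (array([-0.00120542, -0.00100963]), np.float64(0.002254647154395793))
 posttip 83 [0.56875974 0.0200541 ] ((0.568830668926239, 0.0198355782777071), 0.01346607506275177)
 postside 97 (array([0.56975469, 0.0181005 ]), np.float64(0.002160024715323532))
wrist cell top z-tcp 0.02924817161337806 12421 encl [-0.0058 -0.001 ] 0.03476506844162941 wall 2935 -0.008371731606822475 (array([-0.00089232, -0.00038933]), np.float64(0.0017512674932181082))
 posttip 395 [0.56371619 0.01836506] ((0.5686255097389221, 0.018448106944561005), 0.013652984984219074)
 postside 230 (array([0.56954841, 0.0189213 ]), np.float64(0.002274200238129807))
```

>>> arm_command --pt "-0.002 0.006 0 0" --pt "0 0 0.015 0" --pt "0 0 0.025 0" --pt "0 0 0.025 0" --pt "0 0 0.013 0" --pt "0 0 0 0" --pt "0 0 0 0"

```text
time_s: 8.05
ee_pos: [0.5708, 0.0193, 0.0999]
ee_rot: [-180.0, 0.0, -170.0]
wrist_force: [0.0, 0.0, -1.8]
opening: 0.0571
grip_force: 64.4
```

>>> arm_command --pt "0 0 0.006 0" --pt "0 0 0.006 0" --pt "0 0 0.006 0" --pt "0 0 0.004 0" --pt "0 0 0.004 0" --pt "0 0 0.002 0" --pt "0 0 0 0" --pt "0 0 0 0"

```text
time_s: 8.85
ee_pos: [0.5706, 0.0194, 0.0715]
ee_rot: [-180.0, 0.0, -170.0]
wrist_force: [0.1, -0.3, -1.3]
opening: 0.0574
grip_force: 64.4
```

>>> arm_command --pt "0 0 0.002 0" --pt "0 0 0.002 0" --pt "0 0 0.002 0" --pt "0 0 0 0" --pt "0 0 0 0"

```text
time_s: 9.35
ee_pos: [0.5712, 0.0194, 0.0694]
ee_rot: [-179.9, 0.2, -169.9]
wrist_force: [-9.2, 1.0, 16.4]
opening: 0.0573
grip_force: 66.2
```

>>> arm_command --pt "0.001 0 -0.0012 -4" --pt "0 0 0 -4" --pt "0 0 0 -4" --pt "0 0 0 -4" --pt "0 0 0 0"

```text
time_s: 9.85
ee_pos: [0.5701, 0.0194, 0.0671]
ee_rot: [-180.0, 0.1, -154.0]
wrist_force: [1.4, -0.0, -0.5]
opening: 0.0573
grip_force: 64.5
```

>>> arm_command --pt "0 0 0.002 0" --pt "0 0 0.002 0" --pt "0 0 0 0" --pt "0 0 0 0"

```text
time_s: 10.25
ee_pos: [0.5698, 0.0195, 0.0621]
ee_rot: [180.0, 0.0, -154.0]
wrist_force: [5.3, 2.3, -3.8]
opening: 0.057
grip_force: 64.3
```

>>> arm_command --pt "-0.0005 0 0.002 0" --pt "0 0 0.002 0" --pt "0 0 0.002 0" --pt "0 0 0.002 0" --pt "0 0 0 0" --pt "0 0 0 0"

```text
time_s: 10.85
ee_pos: [0.5701, 0.0195, 0.0556]
ee_rot: [-180.0, 0.0, -154.0]
wrist_force: [-0.2, 1.6, 6.0]
opening: 0.0573
grip_force: 65.1
```

>>> arm_command --pt "0 0 0.002 0" --pt "0 0 0.002 0" --pt "0 0 0.002 0" --pt "0 0 0 0" --pt "0 0 0 0" --pt "0 0 0 0"

```text
time_s: 11.45
ee_pos: [0.5706, 0.0194, 0.0552]
ee_rot: [-179.9, 0.2, -153.9]
wrist_force: [-16.1, 4.4, 31.8]
opening: 0.0571
grip_force: 67.7
```

```bash
python3 fit.py; python3 - <<'E'
from h import *
o=telemetry.observe();print(o['ee_pos'],o['wrist_force'],o['wrist_torque'])
I=[cv2.resize(snapshot(n)['image'][s],(390,300),interpolation=cv2.INTER_CUBIC) for n,s in(('scene',np.s_[140:240,265:395]),('side',np.s_[140:240,265:395]))]
cv2.imwrite('pics/end.png',np.hstack(I)[...,::-1])
E
```

```text
[0.57058614 0.01939084 0.05516101] [-1.79869838e+02  1.52234478e-01 -1.53934966e+02]
scene cell top z-tcp 0.03051615809311893 114 encl [ 0.0031 -0.0006] 0.03273354470729828 wall 210 -0.009482730780853973 (array([-0.00196651, -0.0013727 ]), np.float64(0.0028564667538310963))
 posttip 15 [0.59478057 0.0137818 ] ((0.5927741527557373, 0.015401969663798809), 0.012565648183226585)
side cell top z-tcp 0.02942105696405413 119 encl [-0.0008  0.003 ] 0.03301255777478218 wall 368 -0.01053228504851704 (array([-0.00176735, -0.00090041]), np.float64(0.0025197059173896075))
 posttip 29 [0.56812492 0.03769999] ((0.5673240423202515, 0.02509523555636406), 0.0281456857919693)
wrist cell top z-tcp 0.029498755079581745 12561 encl [-0.0055 -0.0026] 0.034672386944293976 wall 4310 -0.010500198887740439 (array([-0.00135753, -0.00094323]), np.float64(0.001869758788179183))
 posttip 573 [0.54739224 0.01011545] ((0.5610902905464172, 0.015453355386853218), 0.028634080663323402)
[0.57060906 0.01939064 0.05519297] [-16.17551259   3.33082071  32.00899842] [1.59935768 5.56600674 0.07145041]
```

View pics/end.png

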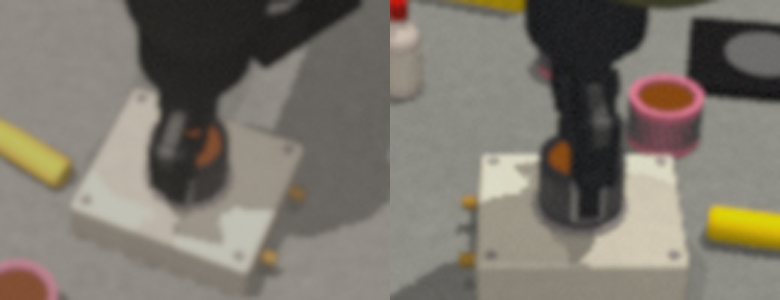

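>>> arm_command --pt "0.0008 0.0004 -0.0015 0" --pt "0 0 0 0" --pt "0 0 0 0" --pt "0 0 0 0" --pt "0 0 0 0" --pt "0 0 0 0"

```text
time_s: 12.3
ee_pos: [0.5706, 0.0194, 0.0553]
ee_rot: [-179.8, 0.2, -154.0]
wrist_force: [-6.4, 3.2, 21.7]
opening: 0.0572
grip_force: 66.7
```

```bash
python3 -c "
from h import *
print(hand_in())"
```

```text
the job is handed in; nothing more can be done
None
```

I handed in at about 12 s with the green-tagged cell B on the post, turned past the pins and held pushed home at about 22 N against a hard stop at the shoulder height. The hand-in returned no verdict, and I did not measure the bystanders after the moves.

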